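Pack the meal tokens down their tube

ROBOT

A 6-joint arm with a two-finger parallel gripper is mounted at the origin on the work surface. World frame = base frame: x ahead of the robot, y to its left, z up, the work surface at z = 0. Lengths are in m, angles in degrees, forces in N, time in s.
With the tool pointing down it reaches from about 0.25 to 0.725 m from the base axis. Payload 9.7 kg.
Tool frame: the origin (TCP) lies midway between the tips of the shut fingers; the grasp point (between the pads) lies 19 mm behind it; z points along the fingers, y is the line along which they close (so a half turn about z gives the same grasp; the last joint's range is limited). The gripper opens to 85 mm and grips with 20 to 120 N. Pads are 22 mm wide; open, the fingers measure 114 mm over their backs; the gripper's body (76 mm by 85 mm) begins 54 mm behind the grasp point. The pads swing forward as they close: fully open they stand 13 mm farther back than shut.
Start: joints at [67.724, 4.979, 10.078, 95.1, 0, 90], TCP at [0.208, 0.509, 0.231] pointing down, gripper open.
Joint ranges: [-179.16, 179.16], [-48.56, 103.87], [-65.8, 70.77], [-126.05, 130.52], [-82.76, 87.17], [-180, 180]. Speed limits (degrees/s): [127.2, 127.2, 147.25, 180, 180, 180].

INTERFACE

Orientations are given as [roll, pitch, yaw] about the fixed x, y, z axes, in that order (R = Rz(yaw) Ry(pitch) Rx(roll)).
In Python, from workcell import bot gives the robot as it stands.
- The arm moves only by the shell command python3 -m crank 'ROWS' [FORCE]. ROWS is JSON, a list of rows, each an object with "gripper": the finger opening in mm, from 0 to 85.4; "travel": the shift along the tool's x, y, z in mm, a list of three; "twist": the turn, a rotation vector about the tool's x, y, z in rad, a list of three. In form: [{"gripper": gripper, "travel": [tx, ty, tz], "twist": [rx, ry, rz]}, ...]. A call has 1 to 12 rows; each row shifts and turns the commanded pose from where the row before left it, along the tool's axes as they then stand; what a row does not reach is not made up. A row lasts 1/8 s, in which the tool goes at most 62.5 mm and 10.7 degrees, less where a joint would pass 70% of its speed; a pose out of reach is approached as far as the arm can. A call is refused whole if a number of a shift passes 62.5 or a number of a turn 0.188, either way. A call with a gripper value outside its range is refused whole. The fingers move at their own pace and stop on an object; FORCE is the grip in N (left out, the last holds). Time passes only in rows, so rows that do not move let the fingers close. It gives the time, the measured TCP pose, the force, the opening and the grip force at its end, in the units of the state.
- bot.get_obs(): the state, without advancing time (a new reading comes with each control period).
- bot.camera(name): name is "side" or "top" or "wrist"; returns the picture (400x640x3 uint8, red, green, blue); there is no depth.
- bot.calibration(name): a dict with "vfov" (degrees; the focal length in pixels is half the picture's height over the tangent of half this angle, whatever the lens; pixels are square), "cx", "cy" (the principal point, pixels), "camera_from_world" (4x4, takes a point from world to camera coordinates). Camera axes: x right, y down, z forward; pixel columns grow to the right and rows downward; lengths in m; the calibration is good to about 2 mm. A picture is of the moment at which its call begins: read the wrist's pose just before it. calibration takes no time and is no camera call; for the wrist camera it gives the pose at the moment of the call.
- bot.job_done(): hands the job in; it is judged then, once.
The state is a dict: "time": time; "q": joint angles; "qd": joint speeds; "joint_efforts": joint torques, N m; "ee_pos": TCP position; "tcp_rot": TCP orientation; "wrist_force": force on the tool from outside, world axes, zero at the start; "torque": the same for the moment, N m; "opening": finger opening in m; "grasp_force": force on a finger pad.
Only numpy, scipy, OpenCV 4.12 (cv2) and the standard library are available. Lean on these libraries where they do the work, as an engineer would, in place of code of your own. Each camera call takes 0.05 s, during which the arm holds its last target. There are 200 camera calls.

TASK

The stack of wooden meal tokens has stuck part-way down its clear tube. Take the slim wooden rod out of its block, push the tokens with it until they sit firmly on the bottom of the tube, and leave the rod standing in the tube on top of them. Leave the thick pestle where it stands; it does not fit.

Things in the scene. Friction and masses are not known exactly. Their poses are not given: they have to be found in the camera images.
- rod_center (a point): Centre of the slim plain round wooden rod, half-way up. The rod is loose, 24 mm in diameter, 180 mm long, 50 to 100 g, and starts upright in a 28 mm hole, 35 mm deep, of a fixed dark wooden block (100 x 100 x 45 mm high); its lower end is 10 mm above the table, so its upper 145 mm stand free. z axis runs up along the rod; its ends lie 90 mm above and below this point.
- tube_mouth (a point): Centre of the open upper end of the clear plastic tube, 120 mm above the table. The tube is fixed, upright, on a wooden foot 100 x 100 x 12 mm: outside diameter 56 mm, wall 4 mm, bore 48 mm, inner floor 102 mm below the mouth. z axis points up out of the tube.
- tokens (a joint): How far the stack of five wooden tokens in the tube (45 mm in diameter, 35 mm high as a stack, moving as one) is pushed down, in m: its top lies 17 mm plus this value below the tube's mouth. It starts at 0.005 to 0.025 and reads 0.050 on the bottom, top then 67 mm below the mouth. The stack is snug: it stays where it is left and takes about 6 N, more when pushed fast, to slide; on the bottom it stops dead.
- pestle_center (a point): Bystander: centre, half-way up, of a thick wooden pestle, 56 mm in diameter at its lower end, narrower above, 148 mm high, loose and upright in a block like the rod's with a wider hole. It is too thick for the tube.
Mind the look-alikes: they are no part of the job. Of the things shaped like the part that bears rod_center, the wooden one is meant. Several things look just like the part that bears tube_mouth: the one meant starts farthest to the robot's left.

How it is judged:
By the outcome, as a careful person would: the job done as asked, in the order asked, and still so for the second after the job is handed in, with the robot touching nothing.
It also fails if it takes over 42 s, if anything falls off the work surface, if the arm or the gripper's body presses on something with over 40 N, if the wrist force passes 120 N, or if a joint passes its speed limit or range.

## Working session

There is one attempt and no reset: what is moved stays moved. The work goes in short steps, Python scripts to look and compute and a shell command to move; the robot and the scene stay as the last step left them, time stands still between calls to the robot, and variables do not carry over. Pictures are saved under pics/ and viewed, at most 10 in all, crops included, and the job is handed in when it is done.

```bash
mkdir -p pics
python3 - <<'E'
from workcell import bot
import cv2
o=bot.get_obs();print({k:o[k] for k in("time","ee_pos","tcp_rot","wrist_force","opening")})
for n in("top","side"):
    im=bot.camera(n);cv2.imwrite(f"pics/{n}0.png",im[...,::-1]);c=bot.calibration(n);print(n,c)
E
```

```text
{'time': 0.0, 'ee_pos': array([0.20840878, 0.50873996, 0.23057794]), 'tcp_rot': array([-1.79923319e+02,  2.65299197e-04,  1.57725091e+02]), 'wrist_force': array([-0.1731953 ,  0.14215395, -0.11344412]), 'opening': 0.08517757974935852}
top {'vfov': 47.94003534769428, 'cx': 322.87291374551717, 'cy': 192.41191077313928, 'camera_from_world': array([[-0.01377553, -0.99976909, -0.01649256,  0.01768832],
       [-0.99812433,  0.01473309, -0.05942022,  0.46929066],
       [ 0.05964948,  0.01564308, -0.99809681,  1.2100309 ],
       [ 0.        ,  0.        ,  0.        ,  1.        ]])}
side {'vfov': 54.419924281834554, 'cx': 311.8102912375482, 'cy': 199.6499454238967, 'camera_from_world': array([[ 0.83373991, -0.55214167, -0.00416415, -0.35327213],
       [-0.34041373, -0.50806136, -0.79119665,  0.25333136],
       [ 0.434737  ,  0.66106976, -0.61154764,  0.67083083],
       [ 0.        ,  0.        ,  0.        ,  1.        ]])}
```

View pics/top0.png

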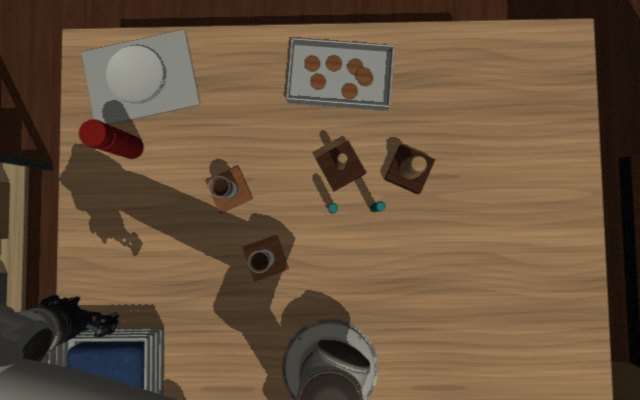

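View pics/side0.png

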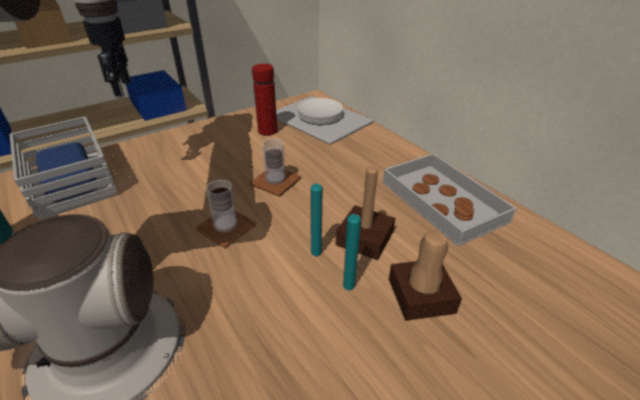

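The top view shows the tube mouths near (223,186) and (261,261), the rod tip near (342,159), the pestle at (415,165) and teal look-alike rods at (333,208) and (379,207). In the side view the rod tip is at (371,171) and the target tube's mouth at (274,147). I'll zoom in for precise pixels.

```bash
cat > h.py <<'E'
import numpy as np,cv2
from workcell import bot
def ray(c,u,v):
    T=c["camera_from_world"];f=200/np.tan(np.radians(c["vfov"]/2))
    d=T[:3,:3].T@np.array([(u-c["cx"])/f,(v-c["cy"])/f,1]);return -T[:3,:3].T@T[:3,3],d
def atz(c,u,v,z):
    o,d=ray(c,u,v);return o+d*(z-o[2])/d[2]
def proj(c,p):
    T=c["camera_from_world"];f=200/np.tan(np.radians(c["vfov"]/2))
    q=T[:3,:3]@np.asarray(p)+T[:3,3];return np.array([q[0]/q[2]*f+c["cx"],q[1]/q[2]*f+c["cy"]])
def crop(im,x,y,w=60,h=60,s=6):
    return cv2.resize(im[y:y+h,x:x+w],None,fx=s,fy=s,interpolation=cv2.INTER_CUBIC)
E
python3 - <<'E'
from h import *
t=cv2.imread("pics/top0.png");s=cv2.imread("pics/side0.png")
m=np.hstack([crop(t,200,156,66,50),crop(t,310,130,66,50)])
n=np.hstack([crop(s,241,135,66,50),crop(s,338,160,66,50)])
cv2.imwrite("pics/z.png",np.vstack([m,n]))
ct,cs=bot.calibration("top"),bot.calibration("side")
for nm,a,z in(("tube",(223,186),.12),("tube2",(261,261),.12),("rod",(342,159),.19)):
    p=atz(ct,*a,z);print(nm,p,proj(cs,p))
print(atz(cs,371,171,.19),atz(cs,274,147,.12))
E
```

```text
tube [0.48288244 0.25846716 0.12      ] [274.47774944 145.04954033]
tube2 [0.29582084 0.16441155 0.12      ] [219.58200741 187.60610951]
rod [ 0.53657703 -0.03756827  0.19      ] [369.94728951 168.774553  ]
[ 0.5331452  -0.04476771  0.19      ] [0.47713704 0.25061387 0.12      ]
```

View pics/z.png

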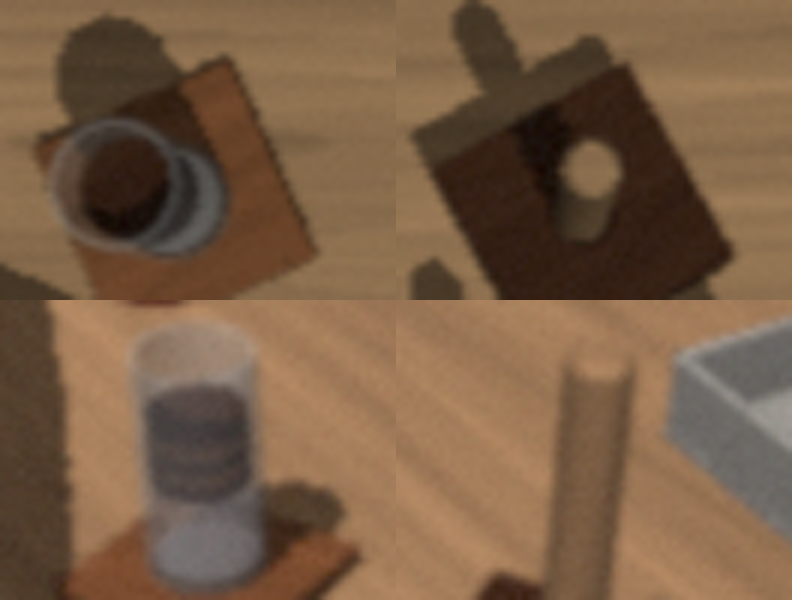

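Top view refined: tube mouth ring centre ≈ (218.9,186.1), rod tip ≈ (341.9,157.9). Side view refined: mouth ≈ (272.7,142.8), rod tip ≈ (371.2,170.3). Next I'll combine both views, and work out the block tilt from the rod's base.

Run:
```python
from h import *
ct,cs=bot.calibration("top"),bot.calibration("side")
for nm,a,b,z in(("tube",(218.9,186.1),(272.7,142.8),.12),("rod",(341.9,157.9),(371.2,170.3),.19)):
    print(nm,atz(ct,*a,z),atz(cs,*b,z))
    (o1,d1),(o2,d2)=ray(ct,*a),ray(cs,*b)
    s=np.linalg.lstsq(np.c_[d1,-d2],o2-o1,rcond=None)[0];print(o1+d1*s[0],o2+d2*s[1])
for u in((333,208),(379,207)):print("teal",atz(ct,*u,.13))
print("pestle",atz(ct,415,165,.15))
```

```text
tube [0.48278616 0.26874305 0.12      ] [0.48471511 0.27098326 0.12      ]
[0.48263761 0.26826647 0.12192063] [0.48318755 0.26796811 0.12188914]
rod [ 0.53916881 -0.03737677  0.19      ] [ 0.53507777 -0.04309276  0.19      ]
[ 0.53982717 -0.03751158  0.18517437] [ 0.5401555  -0.03777837  0.18522662]
teal [ 0.42383519 -0.01518146  0.13      ]
teal [ 0.42468687 -0.12803384  0.13      ]
pestle [ 0.52450888 -0.2149316   0.15      ]
```

```bash
python3 -m crank '[{"gripper":85,"travel":[-25,-18,0],"twist":[0,0,0]},{"gripper":85,"travel":[-45,-33,0],"twist":[0,0,0]},{"gripper":85,"travel":[-49,-37,0],"twist":[0,0,0]},{"gripper":85,"travel":[-49,-37,0],"twist":[0,0,0]},{"gripper":85,"travel":[-49,-37,0],"twist":[0,0,0]},{"gripper":85,"travel":[-49,-37,0],"twist":[0,0,0]},{"gripper":85,"travel":[-49,-37,0],"twist":[0,0,0]},{"gripper":85,"travel":[-49,-37,0],"twist":[0,0,0]},{"gripper":85,"travel":[-49,-37,0],"twist":[0,0,0]},{"gripper":85,"travel":[-45,-33,0],"twist":[0,0,0]},{"gripper":85,"travel":[-20,-15,0],"twist":[0,0,0]},{"gripper":85,"travel":[0,0,0],"twist":[0,0,0]}]' 40
python3 - <<'E'
from h import *
o=bot.get_obs();print(o["time"],o["ee_pos"],o["tcp_rot"],o["q"])
cw=bot.calibration("wrist")
w=bot.camera("wrist");t=bot.camera("top")
cv2.imwrite("pics/w1.png",np.vstack([w])[...,::-1])
for nm,p in(("mid top",(.538,-.039,.19)),("topcam",(.5392,-.0374,.19))):print(nm,proj(cw,p))
np.save("cw1.npy",cw)
E
```

```text
time: 1.6
ee_pos: [0.5154, -0.005, 0.2304]
tcp_rot: [-180.0, -0.1, 157.6]
wrist_force: [-0.5, 0.4, -0.3]
opening: 0.0851
grasp_force: 0.0
1.6 [ 0.5154141  -0.00495806  0.23040736] [-1.79961943e+02 -8.03788542e-02  1.57569488e+02] [-5.48180606e-01  2.97115405e-01  5.12242617e+00  9.49140825e+01
 -5.35813447e-03  2.18823092e+01]
mid top [285.95536495 271.87908487]
topcam [288.80378551 272.50679894]
```

View pics/w1.png

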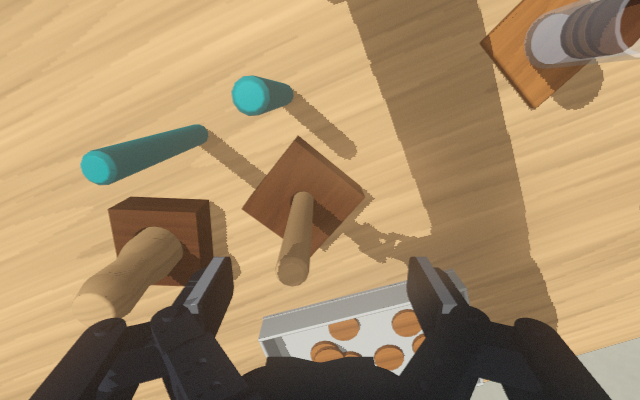

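The wrist view shows the rod's top face at about (292,271), its hole at (303,197), and the open fingers straddling it. The top-camera estimate projects to (289,272.5), so the two agree to within a few mm.

Run:
```python
from h import *
from scipy.spatial.transform import Rotation as Ro
cw=bot.calibration("wrist");o=bot.get_obs()
a=atz(cw,292,271,.19);b=atz(cw,303,200,.045);print(a,b)
R=Ro.from_euler("xyz",o["tcp_rot"],degrees=True)
for p in((.538,-.039),a[:2],):print(R.inv().apply(np.r_[p,.133]-o["ee_pos"])*1e3)
# block hole centre in top view: rod base
ct=bot.calibration("top");print(atz(ct,310+184.5/6-.5,130+215.5/6-.5,.045))
print(ray(cw,0,0)[0])
```

```text
[ 0.53871153 -0.03334195  0.19      ] [ 0.53842922 -0.0330267   0.045     ]
[-35.14935643 -24.21261951  97.93130757]
[-33.66075609 -18.70772283  97.93207249]
[ 0.53890066 -0.03671331  0.045     ]
[0.43784336 0.02865615 0.37376733]
```

```bash
python3 -m crank '[{"gripper":85,"travel":[-17,-11,0],"twist":[0,0,0]},{"gripper":85,"travel":[-17,-11,0],"twist":[0,0,0]},{"gripper":85,"travel":[0,0,20],"twist":[0,0,0]},{"gripper":70,"travel":[0,0,35],"twist":[0,0,0]},{"gripper":55,"travel":[0,0,28],"twist":[0,0,0]},{"gripper":45,"travel":[0,0,15],"twist":[0,0,0]},{"gripper":40,"travel":[0,0,0],"twist":[0,0,0]},{"gripper":40,"travel":[0,0,0],"twist":[0,0,0]}]' 40
python3 - <<'E'
from h import *
o=bot.get_obs();print(o["time"],o["ee_pos"],o["opening"])
w=bot.camera("wrist")
cv2.imwrite("pics/w2.png",w[...,::-1])
cw=bot.calibration("wrist")
print(proj(cw,o["ee_pos"]+[0,0,.019]))
R=cw["camera_from_world"][:3,:3]
e=o["ee_pos"]
for y in(-.02,.02):print(proj(cw,e+[.379*y,.925*y,.019]),proj(cw,e+[.379*y,.925*y,0]))
for p in((.5385,-.036),(.5387,-.033)):print([proj(cw,(*p,z)) for z in(.14,.19)])
E
```

```text
time: 2.7
ee_pos: [0.5389, -0.0369, 0.1345]
tcp_rot: [180.0, 0.1, 157.7]
wrist_force: [-1.0, 0.1, -0.6]
opening: 0.04
grasp_force: 0.0
2.7 [ 0.53885052 -0.03690859  0.13454479] 0.04003584392724124
[318.92218164 279.35627446]
[276.20085411 279.42180069] [280.98108257 258.46986755]
[361.63278298 279.29076468] [356.9466174  258.35802716]
[array([320.34458802, 262.78536451]), array([320.77991383, 337.24566709])]
[array([325.95884946, 261.13572263]), array([328.82664997, 335.09141495])]
```

View pics/w2.png

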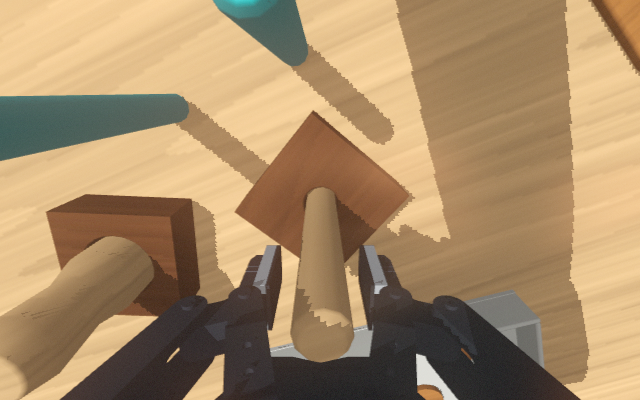

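The rod (axis x≈322) sits centred between the pads (277 and 365), with its top at about (322,340). I'll close on it and lift straight up.

```bash
python3 -m crank '[{"gripper":15,"travel":[0,0,0],"twist":[0,0,0]},{"gripper":15,"travel":[0,0,0],"twist":[0,0,0]},{"gripper":15,"travel":[0,0,0],"twist":[0,0,0]},{"gripper":15,"travel":[0,0,0],"twist":[0,0,0]},{"gripper":15,"travel":[0,0,-6],"twist":[0,0,0]},{"gripper":15,"travel":[0,0,-12],"twist":[0,0,0]},{"gripper":15,"travel":[0,0,-18],"twist":[0,0,0]},{"gripper":15,"travel":[0,0,-25],"twist":[0,0,0]},{"gripper":15,"travel":[0,0,-35],"twist":[0,0,0]},{"gripper":15,"travel":[0,0,-35],"twist":[0,0,0]},{"gripper":15,"travel":[0,0,-20],"twist":[0,0,0]},{"gripper":15,"travel":[0,0,0],"twist":[0,0,0]}]' 60
python3 - <<'E'
from h import *
from scipy.spatial.transform import Rotation as Ro
o=bot.get_obs();e=o["ee_pos"];print(e)
R=Ro.from_euler("xyz",o["tcp_rot"],degrees=True)
print(R.inv().apply(np.r_[.483,.2692,e[2]]-e)*1e3)
E
```

```text
time: 4.25
ee_pos: [0.5388, -0.0368, 0.2866]
tcp_rot: [179.9, 0.2, 157.7]
wrist_force: [0.5, 0.1, -1.5]
opening: 0.0227
grasp_force: 58.8
[ 0.53880686 -0.03682693  0.28664885]
[167.65566819 262.02746163  -0.2718956 ]
```

```bash
python3 -m crank '[{"gripper":15,"travel":[8,12,0],"twist":[0,0,0]},{"gripper":15,"travel":[16,25,0],"twist":[0,0,0]},{"gripper":15,"travel":[20,31,0],"twist":[0,0,0]},{"gripper":15,"travel":[20,31,0],"twist":[0,0,0]},{"gripper":15,"travel":[20,31,0],"twist":[0,0,0]},{"gripper":15,"travel":[20,32,0],"twist":[0,0,0]},{"gripper":15,"travel":[20,32,0],"twist":[0,0,0]},{"gripper":15,"travel":[20,31,0],"twist":[0,0,0]},{"gripper":15,"travel":[16,25,0],"twist":[0,0,0]},{"gripper":15,"travel":[8,12,0],"twist":[0,0,0]},{"gripper":15,"travel":[0,0,0],"twist":[0,0,0]}]'
python3 - <<'E'
from h import *
s=bot.camera("side");t=bot.camera("top");w=bot.camera("wrist")
o=bot.get_obs();e=o["ee_pos"];print(o["time"],e,o["tcp_rot"])
b=lambda im:im[...,::-1]
m=np.hstack([crop(b(s),220,90,100,100,4),crop(b(w),270,130,100,100,4)])
cv2.imwrite("pics/m3.png",m)
cs=bot.calibration("side")
print(proj(cs,e-[0,0,.1245]),proj(cs,(.483,.2692,.12)))
E
```

```text
time: 5.62
ee_pos: [0.4815, 0.2699, 0.2836]
tcp_rot: [-179.9, -0.0, 157.8]
wrist_force: [-0.2, -0.6, -1.2]
opening: 0.0226
grasp_force: 58.8
5.775 [0.48218687 0.26856282 0.28424892] [-1.79983628e+02  1.70380390e-03  1.57681221e+02]
[271.22050933 129.30867687] [272.44781066 143.27710651]
```

View pics/m3.png

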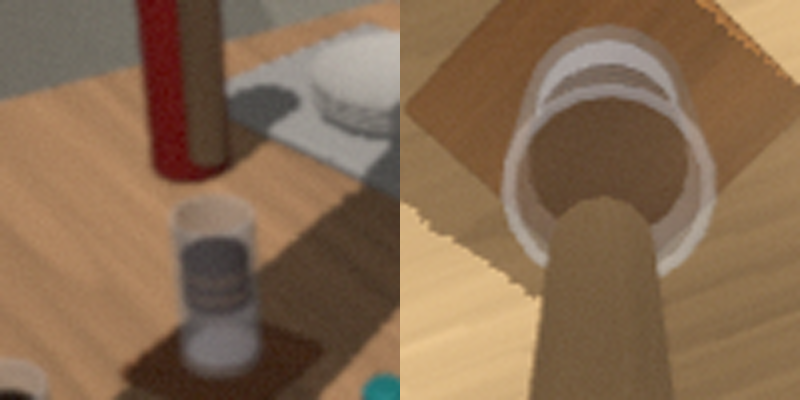

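Side view: the rod's lower end is at about (272,130), directly above the tube mouth at (273,143). In the wrist view the mouth ring is centred at about (322,177) with the rod entering from below. I'll check this against the wrist calibration.

Run:
```python
from h import *
from scipy.spatial.transform import Rotation as Ro
o=bot.get_obs();e=o["ee_pos"];cw=bot.calibration("wrist");cs=bot.calibration("side")
f=lambda x,y:(270+(x-400+.5)/4-.5,130+(y+.5)/4-.5)
print("mouth wrist",atz(cw,*f(609,183),.12),"pred",proj(cw,(.483,.2692,.12)))
a=np.linspace(0,2*np.pi,40)
zb=e[2]-.1245
c=np.array([proj(cw,e+[.012*np.cos(t),.012*np.sin(t),zb-e[2]]) for t in a])
c=(c-[270,130])*4+[400,0];print("rod end pred far edge",c[c[:,1].argmin()],"x range",c[:,0].min(),c[:,0].max())
r=np.array([proj(cw,(.483+.026*np.cos(t),.2692+.026*np.sin(t),.12)) for t in a])
r=(r-[270,130])*4+[400,0];print("ring pred",r.min(0),r.max(0))
```

```text
mouth wrist [0.48204    0.27143677 0.12      ] pred [320.2198553  177.00835929]
rod end pred far edge [597.87026721 180.96051166] x range 544.4500571722801 649.9662422374527
ring pred [500.13002601  87.90364876] [701.45509616 282.77935814]
```

```bash
python3 -m crank '[{"gripper":15,"travel":[2,1.5,6],"twist":[0,0,0]},{"gripper":15,"travel":[0,0,12],"twist":[0,0,0]},{"gripper":15,"travel":[0,0,12],"twist":[0,0,0]},{"gripper":15,"travel":[0,0,8],"twist":[0,0,0]},{"gripper":15,"travel":[0,0,6],"twist":[0,0,0]},{"gripper":15,"travel":[0,0,6],"twist":[0,0,0]},{"gripper":15,"travel":[0,0,0],"twist":[0,0,0]},{"gripper":15,"travel":[0,0,0],"twist":[0,0,0]}]'
python3 - <<'E'
from h import *
s=bot.camera("side");w=bot.camera("wrist")
b=lambda im:im[...,::-1]
cv2.imwrite("pics/m4.png",np.hstack([crop(b(s),220,90,100,100,4),crop(b(w),270,130,100,100,4)]))
E
```

```text
time: 6.78
ee_pos: [0.4809, 0.2716, 0.2346]
tcp_rot: [180.0, 0.0, 157.7]
wrist_force: [-0.5, -0.3, -0.7]
opening: 0.0225
grasp_force: 58.8
```

View pics/m4.png

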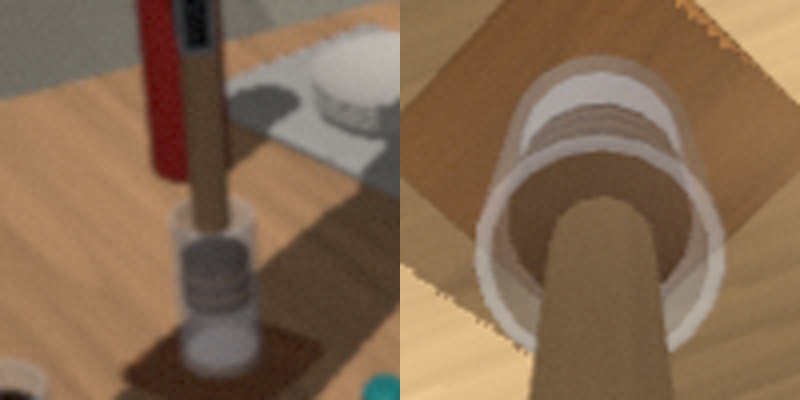

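Side view shows the rod end at about (210,225), inside the mouth (213,212). In the wrist view the rod (x≈603) is centred in the ring (x≈600). I'll push slowly.

```bash
python3 -m crank '[{"gripper":15,"travel":[0,0,4],"twist":[0,0,0]},{"gripper":15,"travel":[0,0,4],"twist":[0,0,0]},{"gripper":15,"travel":[0,0,4],"twist":[0,0,0]},{"gripper":15,"travel":[0,0,4],"twist":[0,0,0]},{"gripper":15,"travel":[0,0,4],"twist":[0,0,0]},{"gripper":15,"travel":[0,0,4],"twist":[0,0,0]},{"gripper":15,"travel":[0,0,4],"twist":[0,0,0]},{"gripper":15,"travel":[0,0,4],"twist":[0,0,0]},{"gripper":15,"travel":[0,0,4],"twist":[0,0,0]}]'; python3 -m crank '[{"gripper":15,"travel":[0,0,3],"twist":[0,0,0]},{"gripper":15,"travel":[0,0,3],"twist":[0,0,0]},{"gripper":15,"travel":[0,0,3],"twist":[0,0,0]},{"gripper":15,"travel":[0,0,2],"twist":[0,0,0]}]'
```

```text
time: 8.0
ee_pos: [0.4809, 0.2715, 0.1988]
tcp_rot: [180.0, 0.0, 157.7]
wrist_force: [-1.2, -1.4, 5.2]
opening: 0.0228
grasp_force: 59.4
time: 8.5
ee_pos: [0.4809, 0.2716, 0.1872]
tcp_rot: [180.0, 0.0, 157.7]
wrist_force: [-0.2, -0.5, 5.0]
opening: 0.023
grasp_force: 59.4
```

Pushing at 5–6 N as expected. About 9 mm remain.

```bash
python3 -m crank '[{"gripper":15,"travel":[0,0,2],"twist":[0,0,0]},{"gripper":15,"travel":[0,0,2],"twist":[0,0,0]},{"gripper":15,"travel":[0,0,2],"twist":[0,0,0]},{"gripper":15,"travel":[0,0,1],"twist":[0,0,0]},{"gripper":15,"travel":[0,0,0],"twist":[0,0,0]}]'; python3 -m crank '[{"gripper":15,"travel":[0,0,1],"twist":[0,0,0]},{"gripper":15,"travel":[0,0,1],"twist":[0,0,0]}]';python3 -m crank '[{"gripper":15,"travel":[0,0,1],"twist":[0,0,0]}]'
```

```text
time: 9.12
ee_pos: [0.4808, 0.2715, 0.1801]
tcp_rot: [-180.0, -0.0, 157.7]
wrist_force: [-0.3, -0.7, 2.3]
opening: 0.0227
grasp_force: 59.2
time: 9.38
ee_pos: [0.4808, 0.2715, 0.1783]
tcp_rot: [180.0, 0.0, 157.7]
wrist_force: [-1.0, -0.2, 4.5]
opening: 0.0227
grasp_force: 59.4
time: 9.5
ee_pos: [0.4808, 0.2715, 0.1773]
tcp_rot: [180.0, 0.0, 157.7]
wrist_force: [0.0, -0.5, 4.9]
opening: 0.0225
grasp_force: 59.4
```

```bash
for i in 1 2 3; do :; done; python3 -m crank '[{"gripper":15,"travel":[0,0,1],"twist":[0,0,0]}]' | grep -E "pos|wrist"; python3 -m crank '[{"gripper":15,"travel":[0,0,1],"twist":[0,0,0]}]'| grep -E "pos|wrist"; python3 -m crank '[{"gripper":15,"travel":[0,0,1],"twist":[0,0,0]}]'| grep -E "pos|wrist"
```

```text
ee_pos: [0.481, 0.2716, 0.177]
wrist_force: [-1.1, -1.0, 13.8]
ee_pos: [0.4812, 0.2716, 0.1769]
wrist_force: [-2.4, -2.5, 18.9]
ee_pos: [0.4814, 0.2716, 0.1768]
wrist_force: [-3.1, -3.1, 25.1]
```

The stack stopped dead at TCP z≈0.177 (predicted 0.1775) with force rising to 25 N. I'll relax the push, then open gently.

```bash
python3 -m crank '[{"gripper":15,"travel":[0,0,-1.5],"twist":[0,0,0]},{"gripper":15,"travel":[0,0,-1],"twist":[0,0,0]},{"gripper":15,"travel":[0,0,0],"twist":[0,0,0]}]'; python3 -m crank '[{"gripper":26,"travel":[0,0,0],"twist":[0,0,0]},{"gripper":30,"travel":[0,0,0],"twist":[0,0,0]},{"gripper":35,"travel":[0,0,0],"twist":[0,0,0]},{"gripper":45,"travel":[0,0,0],"twist":[0,0,0]},{"gripper":60,"travel":[0,0,0],"twist":[0,0,0]},{"gripper":75,"travel":[0,0,0],"twist":[0,0,0]},{"gripper":75,"travel":[0,0,0],"twist":[0,0,0]}]' 20
python3 - <<'E'
from h import *
s=bot.camera("side");w=bot.camera("wrist")
b=lambda im:im[...,::-1]
cv2.imwrite("pics/m5.png",np.hstack([crop(b(s),220,80,100,100,4),cv2.resize(b(w)[:,120:520],(400,400))]))
E
```

```text
time: 10.25
ee_pos: [0.4809, 0.2715, 0.177]
tcp_rot: [180.0, 0.0, 157.7]
wrist_force: [-0.1, -0.7, 6.9]
opening: 0.0224
grasp_force: 59.6
time: 11.12
ee_pos: [0.4808, 0.2715, 0.1768]
tcp_rot: [180.0, -0.0, 157.7]
wrist_force: [-0.3, -0.1, -0.7]
opening: 0.0753
grasp_force: 0.0
```

View pics/m5.png

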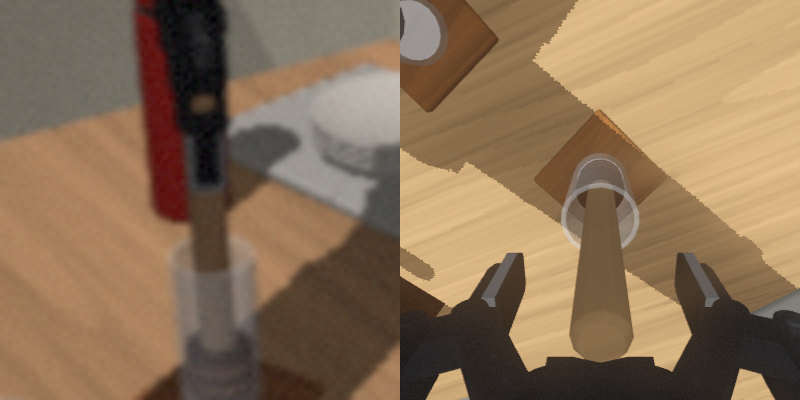

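The tokens are at the bottom, with the rod standing upright and centred at x≈600 between the open fingers (490 and 710). I'll retreat straight up.

```bash
python3 -m crank '[{"gripper":85,"travel":[0,0,-8],"twist":[0,0,0]},{"gripper":85,"travel":[0,0,-16],"twist":[0,0,0]},{"gripper":85,"travel":[0,0,-25],"twist":[0,0,0]},{"gripper":85,"travel":[0,0,-30],"twist":[0,0,0]},{"gripper":85,"travel":[0,0,-30],"twist":[0,0,0]},{"gripper":85,"travel":[0,0,-15],"twist":[0,0,0]},{"gripper":85,"travel":[0,0,0],"twist":[0,0,0]},{"gripper":85,"travel":[0,0,0],"twist":[0,0,0]}]'
python3 - <<'E'
from h import *
s=bot.camera("side")
cv2.imwrite("pics/s6.png",crop(s[...,::-1],200,60,260,260,2))
E
```

```text
time: 12.22
ee_pos: [0.4808, 0.2715, 0.3005]
tcp_rot: [-180.0, -0.0, 157.7]
wrist_force: [1.0, 0.0, -0.1]
opening: 0.0848
grasp_force: 0.0
```

View pics/s6.png

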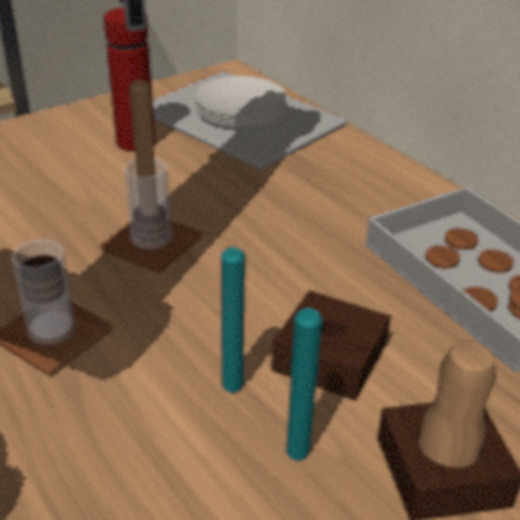

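The rod stands in the left tube (crop (145,85) to (150,215)) on tokens that are at the bottom. The pestle and teal rods haven't moved, and the gripper is clear.

```bash
python3 -c "
from workcell import bot
print(bot.job_done())"
```

```text
the job is handed in; nothing more can be done
None
```

The tokens are on the bottom of the leftmost tube with the wooden rod standing on them, the pestle was not touched, and I handed the job in at about 12 s; no verdict was returned.

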